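# Bolt a phone shell into its print carrier

### The job

Lock the black phone shell into its print carrier: press the yellow spring catch down with one fingertip, and while it stays down push the orange lug of the bolt with the other fingertip until the bolt is fully home over the edge of the shell. Only then let the catch spring up again, so that the bolt is locked, and move the hand clear. Leave the shell lying in its nest and the ink tin, loupe and glue bottle where they stand.

Things in the scene. Friction and masses are not known exactly. Their poses are not given: they have to be found in the camera images.
- carrier: Aluminium print carrier fixed on the conveyor, plate 104 x 278 x 10 mm. Origin on its underside midway between catch and bolt; z up; y lengthwise from the bolt end (-82) to the shell end (+196 mm); x across, catch side -x, bolt side +x. Two grey guide blocks for the bolt bar at x = +28 (y -48 to -36 and 28 to 42) are 33 mm high; white nest rim at y 45 to 192, 16 mm high.
- catch_top (a point): Centre of the flat top of the yellow catch paddle, carrier frame (-29.5, -22, 46) mm when up; moves with it. Paddle 33 mm across (carrier x -46 to -13), 92 mm long (y -68 to +24), 8 mm thick. It goes straight down without tilting; its top is smooth, so a fingertip can slide along it while pressing. Top at 38 mm when fully down.
- catch (a joint): Travel of the yellow catch in m: 0 up (locked), 0.008 fully down on its stop. Spring: about 2 N at first, 6 N fully down. Beyond 0.0045 it frees the bolt; above that its tongue blocks the bolt in either end position (2 to 4 mm play).
- lug_back (a point): Middle of the flat rear face (towards carrier -y, the one to push) of the orange bolt lug: carrier frame (28, -22, 50) mm at bolt 0; moves with it. Lug 28 mm across (carrier x +14 to +42), 10 mm thick along y, from z = 31 to 62 mm. Below a pushing fingertip lie the bar (top 31 mm), the guides (33 mm) and, towards the catch, a steel dog (top 35.5 mm).
- bolt (a joint): Travel of the bolt in m along carrier +y: about 0 withdrawn (start), 0.032 fully home against its stop. Friction about 2 N.
- bolt_tip (a point): Front end of the steel bolt bar (14 mm wide, 8 mm high, underside 23 mm above the conveyor), carrier frame (28, 44, 27) mm when withdrawn and y = 76 mm when home, 21 mm over the shell.
- shell: Loose black moulded phone back shell, 75 x 130 x 10 mm, lying flat in the white nest of the carrier; origin at the centre of its underside, long side along its y. Its top is about 20 mm above the conveyor.
- ink_tin: Loose blue ink tin, 61 mm across, 50 mm high; origin at the centre of its underside. Bystander.
- loupe: Loose black print loupe, 37 mm across, 44 mm high; origin at the centre of its underside. Bystander.
- glue_bottle: Loose small glue bottle with red label and tip, 33 mm across, 94 mm high; origin at the centre of its underside. Bystander.
Things that resemble listed ones, but are neither listed nor needed, are in the scene too. What is shaped like the shell but brown is not meant.

How it is judged:
By the outcome, as a careful person would: the job done as asked, in the order asked, and still so for the second after the job is handed in, with the robot touching nothing.
It also fails if it takes over 32 s, if anything falls off the work surface, if the arm or the gripper's body presses on something with over 40 N, if the wrist force passes 120 N, or if a joint passes its speed limit or range.

### The arm

A 6-joint arm with a two-finger parallel gripper is mounted at the origin on the work surface; the furniture and walls round the work are solid. World frame = base frame: x ahead of the robot, y to its left, z up, the work surface at z = 0. Lengths are in mm, angles in degrees, forces in N, time in s.
With the tool pointing down it reaches from about 300 to 850 mm from the base axis. Payload 4.2 kg.
Tool frame: the origin (TCP) lies midway between the tips of the shut fingers; the grasp point (between the pads) lies 19 mm behind it (manip.hold_point_z is the z of the grasp point in the tool frame, in mm); z points along the fingers, y is the line along which they close (so a half turn about z gives the same grasp; the last joint's range is limited). The gripper opens to 91 mm and grips with 3 to 60 N. Pads are 32 mm wide; open, the fingers measure 118 mm over their backs; the gripper's body (76 mm by 178 mm) begins 60 mm behind the grasp point.
Start: joints at [-73.969, 18.312, 89.639, -0, 72.044, -1.146], TCP at [169.818, -549.37, 190.376] pointing down, gripper open.
Joint ranges: [-177.97, 177.97], [-48.28, 115.42], [12.27, 149.76], [-77.06, 257.06], [2.81, 150.46], [-146.56, 146.56]. Speed limits (degrees/s): [147.25, 147.25, 180, 180, 180, 180].

### API

Orientations are given as a 3x3 rotation matrix whose columns are the frame's x, y, z axes.
In Python, from cell import manip gives the robot as it stands. The module is installed in compiled form; this text tells all that it offers.
- The arm moves only by the tool play_rows, never from a script. Its argument "targets" is a list of rows, each a list of 7 numbers: the turn, a rotation vector about the tool's x, y, z in degrees, then the shift along the tool's x, y, z in mm, then the opening in per cent of the stroke, from 0 (shut) to 100 (fully open). In form: [[wx, wy, wz, dx, dy, dz, gripper], ...]. A call has exactly 10 rows; each row is the pose to reach, as a shift and turn from the pose commanded when the call began, along the tool's axes at that moment; what a row does not reach only later rows make up. A row lasts 1/12 s, in which the tool goes at most 41.7 mm and 7.16 degrees, less where a joint would pass 70% of its speed; a pose out of reach is approached as far as the arm can. A call with a gripper value outside its range is refused whole. The fingers move at their own pace and stop on an object; "force" is the grip in N (left out, the last holds). Time passes only in rows, so rows that repeat a pose let the fingers close, or fill a call up. It gives the time, the measured TCP pose, the force, the opening and the grip force at its end, in the units of the state.
- manip.get_state(): the state, without advancing time (a new reading comes with each control period).
- manip.get_image(name): name is "scene" or "top" or "wrist"; returns the picture (480x640x3 uint8, red, green, blue); there is no depth.
- manip.camera_params(name): a dict with "camera_matrix" (3x3 intrinsics, pixels), "camera_from_world" (4x4, takes a point from world to camera coordinates). Camera axes: x right, y down, z forward; pixel columns grow to the right and rows downward; lengths in mm; the calibration is good to about 2 mm. A picture is of the moment at which its call begins: read the wrist's pose just before it. camera_params takes no time and is no camera call; for the wrist camera it gives the pose at the moment of the call.
- manip.finish_job(): hands the job in; it is judged then, once.
The state is a dict: "time": time; "joint_positions": joint angles; "joint_vel": joint speeds; "joint_torque": joint torques, N m; "ee_pos": TCP position; "eef_rot": TCP orientation; "ft_force": force on the tool from outside, world axes, zero at the start; "ft_torque": the same for the moment, N m; "finger_gap": finger opening in mm; "grip_force": force on a finger pad.
Only numpy, scipy, OpenCV 4.12 (cv2) and the standard library are available. Lean on these libraries where they do the work, as an engineer would, in place of code of your own. Each camera call takes 0.05 s, during which the arm holds its last target. There are 200 camera calls.

## Working session

There is one attempt and no reset: what is moved stays moved. The work goes in short steps, Python scripts to look and compute and a tool call to move; the robot and the scene stay as the last step left them, time stands still between calls to the robot, and variables do not carry over. Pictures are saved under pics/ and viewed, at most 10 in all, crops included, and the job is handed in when it is done.

Besides the shell and the picture viewer there is one more tool, called as name(argument=value, ...) on one line, values as JSON. play_rows: Moves the arm, as the interface text tells. Its arguments: {"type":"object","properties":{"targets":{"type":"array","items":{"type":"array","items":{"type":"number"}}},"force":{"type":"number"}},"required":["targets"]}

```bash
mkdir -p pics; python3 - <<'E'
from cell import manip
import cv2,numpy as np
for n in("scene","top"):
    cv2.imwrite(f"pics/{n}0.png",manip.get_image(n)[:,:,::-1])
    p=manip.camera_params(n);print(n,np.round(p["camera_matrix"],1).tolist(),np.round(p["camera_from_world"],3).tolist())
s=manip.get_state();print(s["time"],s["ee_pos"],np.round(s["eef_rot"],3).tolist(),s["finger_gap"],manip.hold_point_z)
E
```

```text
scene [[490.9, 0.0, 318.1], [0.0, 490.9, 243.7], [0.0, 0.0, 1.0]] [[-0.783, -0.621, 0.024, 202.076], [-0.284, 0.323, -0.903, 225.804], [0.553, -0.714, -0.429, 560.491], [0.0, 0.0, 0.0, 1.0]]
top [[457.5, 0.0, 320.0], [0.0, 457.5, 244.7], [0.0, 0.0, 1.0]] [[0.007, -1.0, -0.019, -137.68], [-0.992, -0.005, -0.127, 408.947], [0.127, 0.02, -0.992, 864.471], [0.0, 0.0, 0.0, 1.0]]
0.1 [ 169.67887019 -548.89232062  189.60420785] [[0.955, 0.295, -0.0], [0.295, -0.955, 0.002], [0.0, -0.002, -1.0]] 91.09708588384015 -18.8
```

View pics/top0.png

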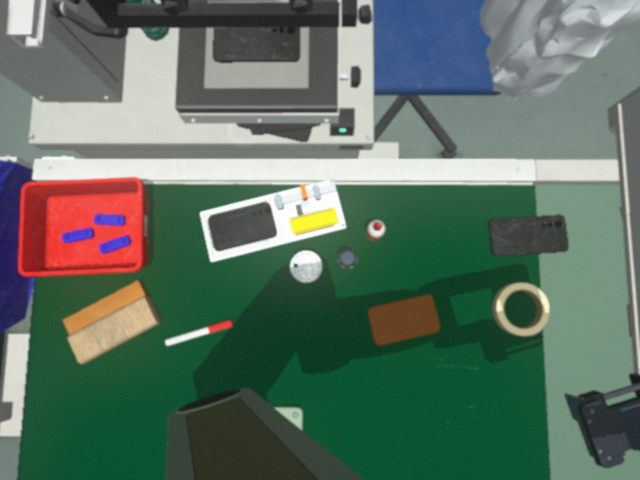

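View pics/scene0.png

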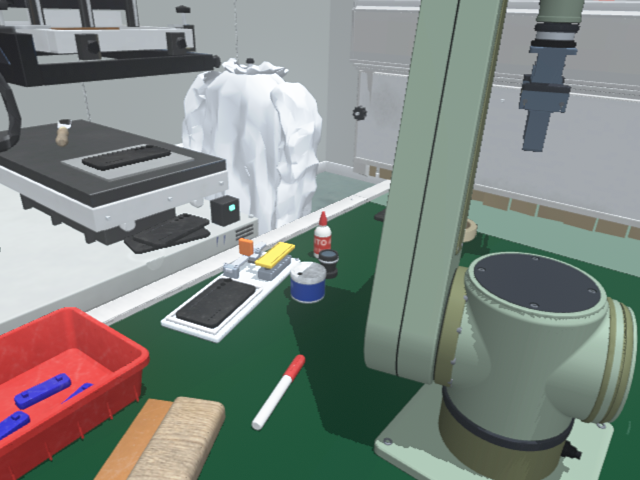

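The top view shows the carrier at columns 200-345, rows 180-260. The yellow paddle is at (314,222), the orange lug at (304,192), and the black shell in its nest at (242,226). Three other shell-like things are not in the carrier: one on the printer (256,44), one on the mat (528,235) and a brown one (404,320). The scene view agrees, with the tin, loupe and bottle beside the catch on the robot's side.

```bash
cat > h.py <<'E'
import numpy as np,cv2
from cell import manip
def proj(P,K,T):
    q=(T[:3,:3]@np.atleast_2d(P).T).T+T[:3,3]; u=(K@q.T).T; return u[:,:2]/u[:,2:]
def back(uv,z,K,T):
    R,t=T[:3,:3],T[:3,3]; o=-R.T@t; d=R.T@np.linalg.inv(K)@np.array([*uv,1.]); return o+d*(z-o[2])/d[2]
def cam(n):
    p=manip.camera_params(n); return np.array(p["camera_matrix"]),np.array(p["camera_from_world"])
def mask(im,lo,hi):
    m=cv2.inRange(cv2.cvtColor(im,cv2.COLOR_BGR2HSV),lo,hi)
    n,l,s,c=cv2.connectedComponentsWithStats(m); return l,s,c
YEL=((24,150,120),(34,255,255)); ORA=((6,170,120),(15,255,255))
E
python3 - <<'E'
from h import *
im=cv2.imread("pics/top0.png");K,T=cam("top")
sub=im.copy(); sub[:175]=0;sub[265:]=0;sub[:,:195]=0;sub[:,355:]=0
P={}
for n,c,z in(("yel",YEL,46),("ora",ORA,62)):
    l,s,cc=mask(sub,*c);i=1+np.argmax(s[1:,4]);r=cv2.minAreaRect(np.argwhere(l==i)[:,::-1].astype(np.float32))
    print(n,s[i],cc[i],r,back(r[0],z,K,T)); P[n]=back(r[0],z,K,T)
    b=[back(q,z,K,T) for q in cv2.boxPoints(r)];print(np.round(b).tolist())
l,s,cc=mask(sub,(0,0,190),(180,50,255));ix=[i for i in range(1,len(s)) if s[i,1]>178 and s[i,0]<345 and s[i,4]>60]
pts=np.argwhere(np.isin(l,ix))[:,::-1].astype(np.float32)
pts=pts[pts[:,1]>185]
r=cv2.minAreaRect(pts);print("plate",r);print(np.round([back(q,12,K,T) for q in cv2.boxPoints(r)]).tolist())
cv2.imwrite("pics/c1.png",cv2.resize(im[170:290,190:400],None,fx=3.8,fy=3.8,interpolation=cv2.INTER_CUBIC))
E
```

```text
yel [290 209  48  25 700] [313.32 221.11] ((313.558837890625, 220.73533630371094), (16.24988555908203, 45.354156494140625), 75.96376037597656) [ 453.21479463 -122.95394667   46.        ]
[[458.0, -77.0, 46.0], [479.0, -161.0, 46.0], [449.0, -169.0, 46.0], [427.0, -85.0, 46.0]]
ora [304 196   2   3   4] [304.5 197. ] ((304.5000305175781, 197.00003051757812), (2.1213202476501465, 0.7071067094802856), 45.0) [ 495.71924451 -105.98845337   62.        ]
[[497.0, -104.0, 62.0], [498.0, -105.0, 62.0], [495.0, -108.0, 62.0], [494.0, -107.0, 62.0]]
plate ((305.0, 257.5), (13.0, 30.0), 90.0)
[[399.0, -76.0, 12.0], [399.0, -135.0, 12.0], [373.0, -135.0, 12.0], [373.0, -76.0, 12.0]]
```

View pics/c1.png

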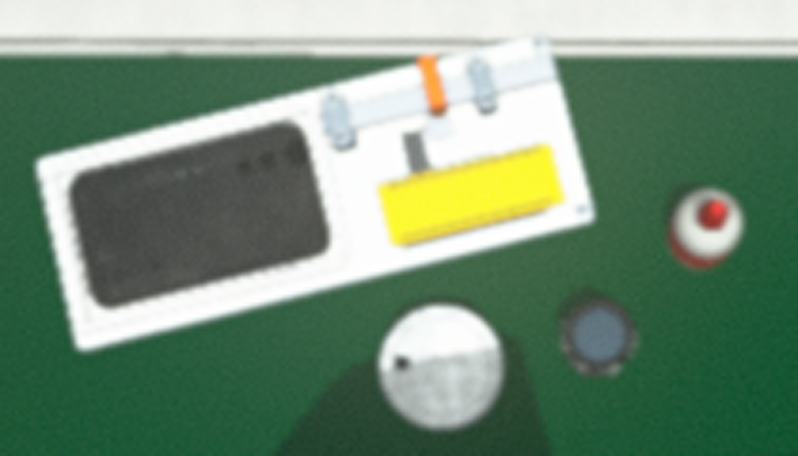

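The crop confirms the black shell lies in the white nest of the carrier at crop (200,215). The catch is yellow at (475,195) and the lug is orange at (432,85). Next I fit the carrier pose to the four plate corners.

```bash
cat >> h.py <<'E'
def w(P,q):
    a=np.radians(q[2]);c,s=np.cos(a),np.sin(a);P=np.atleast_2d(np.float64(P));return np.c_[P[:,0]*c-P[:,1]*s+q[0],P[:,0]*s+P[:,1]*c+q[1],P[:,2]]
E
python3 - <<'E'
from h import *
from scipy.optimize import least_squares
K,T=cam("top")
uv=np.array([(548,37),(592,217),(80,350),(38,160),(471,193),(429,60),(438,110)])/3.8+(190,170)-0.37
L=[(52,-82,10),(-52,-82,10),(-52,196,10),(52,196,10),(-29.5,-22,46),(42,-17,62),(14,-17,62)]
f=least_squares(lambda q:(proj(w(L,q),K,T)-uv).ravel(),[480,-100,14]);q=f.x
print(q,np.round(f.fun.reshape(-1,2),1).tolist())
for n,p in(("tin",((440,367),50)),("loupe",((598,335),44)),("glue",((712,212),94))):
    print(n,back(np.array(p[0])/3.8+(190,170)-.37,p[1],K,T), (lambda b:np.round((w([[0,0,0]],[0,0,-q[2]]),0)[1]))(0))
Pts={"catch":(-29.5,-22,46),"lug":(28,-22,50)}
for n,p in Pts.items(): print(n,w([p],q))
s=manip.get_state();p=manip.camera_params("wrist")["camera_from_world"];Twc=np.linalg.inv(p)
R=s["eef_rot"];print("cam in tool",R.T@(Twc[:3,3]-s["ee_pos"]),np.round(R.T@Twc[:3,:3],2).tolist())
E
```

```text
[475.42556779 -94.81382691  14.40147672] [[-0.2, -0.9], [1.1, 1.2], [-0.6, 0.2], [-0.5, 0.1], [0.2, 0.8], [-0.6, -1.1], [0.5, -0.3]]
tin [ 365.77845272 -108.60365949   50.        ] 0
loupe [ 382.68469991 -186.83082906   44.        ] 0
glue [ 436.4256801 -238.7068599   94.       ] 0
catch [[ 452.32428035 -123.45960354   46.        ]]
lug [[ 508.01744354 -109.15849961   50.        ]]
cam in tool [ 7.73853243e+01 -1.13143167e-01 -1.94818301e+02] [[0.0, -0.96, -0.27], [1.0, 0.0, -0.0], [0.0, -0.27, 0.96]]
```

play_rows(targets=[[0, 0, -4, 15, -10, 0, 70], [0, 0, -10, 45, -31, 0, 60], [0, 0, -17, 78, -55, 0, 48], [0, 0, -24, 112, -79, 0, 48], [0, 0, -31, 146, -103, 0, 48], [0, 0, -38, 180, -127, 0, 48], [0, 0, -45, 214, -151, 0, 48], [0, 0, -52, 248, -175, 10, 48], [0, 0, -57, 276, -195, 20, 48], [0, 0, -60, 296, -209, 25, 48]])

```text
time: 0.93
ee_pos: [391.5, -259.1, 164.2]
eef_rot: [[0.216, 0.976, -0.001], [0.976, -0.216, 0.002], [0.002, -0.002, -1.0]]
ft_force: [-0.2, 0.2, 0.5]
finger_gap: 43.8
grip_force: 0.0
```

```bash
cat >> h.py <<'E'
def plan(local,z,q):
    "shift/turn in tool axes from now to carrier-local (x,y) at height z, tool x along carrier y"
    s=manip.get_state();R=np.array(s["eef_rot"]);a=np.radians(q[2])
    Y=np.array([np.cos(a),np.sin(a),0]);Z=np.array([0,0,-1.]);Rt=np.c_[np.cross(Y,Z),Y,Z]
    p=w([[*local,z]],q)[0];rv=np.degrees(cv2.Rodrigues(R.T@Rt)[0].ravel())
    print("t",s["time"],"tcp",np.round(s["ee_pos"],1),"F",np.round(s["ft_force"],1),"gap",round(s["finger_gap"],1),"shift",np.round(R.T@(p-s["ee_pos"]),1),"turn",np.round(rv,2))
    print("in carrier",np.round(w([np.array(s["ee_pos"])-[q[0],q[1],0]],[0,0,-q[2]]),1))
Q=[475.4,-94.8,14.4]
E
python3 -c "
from h import *
plan((-.75,-45),130,Q)"
```

```text
t 0.9333 tcp [ 391.5 -259.1  164.2] F [-0.2  0.2  0.5] gap 43.8 shift [138.   66.1  34.3] turn [ -0.07  -0.11 -26.9 ]
in carrier [[-122.1 -138.3  164.2]]
```

play_rows(targets=[[0, 0, -5, 25, 12, 5, 48], [0, 0, -12, 60, 28, 12, 48], [0, 0, -18, 95, 45, 20, 48], [0, 0, -24, 122, 58, 28, 48], [0, 0, -27, 138, 66, 34, 48], [0, 0, -27, 138, 66, 34, 48], [0, 0, -27, 138, 66, 34, 48], [0, 0, -27, 138, 66, 34, 48], [0, 0, -27, 138, 66, 34, 48], [0, 0, -27, 138, 66, 34, 48]])

```text
time: 1.77
ee_pos: [485.4, -143.4, 131.8]
eef_rot: [[-0.243, 0.97, 0.001], [0.97, 0.243, -0.0], [-0.001, 0.0, -1.0]]
ft_force: [0.1, 0.4, 0.2]
finger_gap: 43.7
grip_force: 0.0
```

```bash
python3 - <<'E'
from h import *
plan((-.75,-45),130,Q)
K,T=cam("wrist");im=manip.get_image("wrist")[:,:,::-1].copy();cv2.imwrite("pics/w1raw.png",im)
for x0,x1,y0,y1,z,c in((-46,-13,-68,24,46,(255,0,255)),(14,42,-22,-12,62,(255,0,0)),(-52,52,-82,196,10,(0,0,255))):
    p=proj(w([(x0,y0,z),(x1,y0,z),(x1,y1,z),(x0,y1,z)],Q),K,T);print(np.round(p).tolist())
    cv2.polylines(im,[np.int32(p)],True,c,1)
cv2.imwrite("pics/w1.png",im)
E
```

```text
t 1.7667 tcp [ 485.4 -143.4  131.8] F [0.1 0.4 0.2] gap 43.7 shift [4.6 1.6 1.8] turn [ 0.02  0.03 -0.34]
in carrier [[ -2.4 -49.6 131.8]]
[[262.0, 264.0], [308.0, 263.0], [306.0, 129.0], [255.0, 129.0]]
[[348.0, 203.0], [392.0, 203.0], [393.0, 187.0], [348.0, 188.0]]
[[261.0, 266.0], [391.0, 265.0], [409.0, -160.0], [241.0, -159.0]]
```

View pics/w1.png

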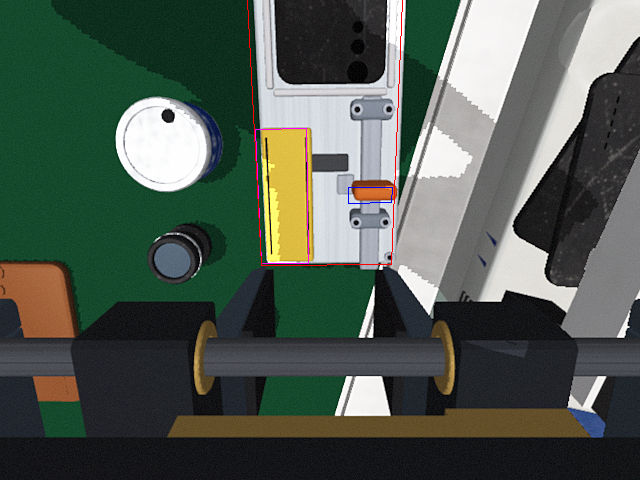

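The wrist view shows the fit is already good. The paddle spans columns 257-312, rows 129-262, and the lug is at (374,190), about 2-3 mm off the overlay. I refine it from the colour edges.

```bash
python3 - <<'E'
from h import *
from scipy.optimize import least_squares
K,T=cam("wrist");im=cv2.imread("pics/w1raw.png")
for n,c in(("yel",((18,120,110),(34,255,255))),("ora",((4,150,100),(16,255,255)))):
    sub=im.copy();sub[290:]=0;sub[:,:240]=0;sub[:,405:]=0
    l,s,cc=mask(sub,*c);i=1+np.argmax(s[1:,4]);print(n,s[i]);
    m=(l==i)
    if n=="yel":
        for r in(140,170,200,230,255): x=np.where(m[r])[0];print(r,x.min(),x.max())
    else:
        for r in range(178,204,3): x=np.where(m[r])[0];print(r,x.min() if len(x) else 0,x.max() if len(x) else 0, im[r,374])
yel=[(-46,24,46),(-13,24,46),(-46,-68,46),(-13,-68,46)]
print(np.round(proj(w(yel,Q),K,T),1).tolist())
for y in(-22,-12):print(np.round(proj(w([(14,y,62),(42,y,62)],Q),K,T),1).tolist())
E
```

```text
yel [ 261  128   52  134 6065]
140 261 310
170 263 311
200 264 311
230 266 312
255 268 312
ora [352 180  45  20 790]
178 0 0 [205 190 181]
181 354 389 [  9  45 112]
184 353 392 [ 22  56 115]
187 353 395 [ 34  91 190]
190 352 396 [ 46 112 215]
193 354 396 [ 44 105 213]
196 354 395 [ 46 108 213]
199 357 393 [ 20  78 173]
202 0 0 [192 181 175]
[[255.0, 129.2], [305.9, 128.9], [261.5, 263.6], [308.1, 263.3]]
[[348.2, 203.3], [391.8, 203.0]]
[[348.4, 187.7], [392.4, 187.5]]
```

```bash
sed -i 's/^Q=.*/Q=[477.2,-93.6,14.4]/' h.py; python3 -c "
from h import *
plan((-.75,-47),52,Q)"
```

```text
t 1.8167 tcp [ 485.5 -143.3  131.8] F [-0.7  0.3  0.5] gap 43.6 shift [ 3.3  3.5 79.8] turn [ 0.03  0.03 -0.34]
in carrier [[ -4.4 -50.2 131.8]]
```

play_rows(targets=[[0, 0, -0.3, 2, 2, 5, 48], [0, 0, -0.3, 3, 3.5, 18, 48], [0, 0, -0.3, 3, 3.5, 34, 48], [0, 0, -0.3, 3, 3.5, 50, 48], [0, 0, -0.3, 3, 3.5, 64, 48], [0, 0, -0.3, 3, 3.5, 73, 48], [0, 0, -0.3, 3, 3.5, 78, 48], [0, 0, -0.3, 3, 3.5, 80, 48], [0, 0, -0.3, 3, 3.5, 80, 48], [0, 0, -0.3, 3, 3.5, 80, 48]])

```text
time: 2.65
ee_pos: [489.0, -138.8, 51.9]
eef_rot: [[-0.25, 0.968, 0.001], [0.968, 0.25, -0.0], [-0.001, 0.001, -1.0]]
ft_force: [1.0, 0.4, -0.1]
finger_gap: 44.0
grip_force: 0.0
```

```bash
python3 - <<'E'
from h import *
plan((-.75,-47),45,Q)
cv2.imwrite("pics/w2.png",manip.get_image("wrist")[:,:,::-1])
E
```

```text
t 2.65 tcp [ 489.  -138.8   51.9] F [ 1.   0.4 -0.1] gap 44.0 shift [-0.3 -1.   6.9] turn [0.06 0.04 0.07]
in carrier [[  0.2 -46.7  51.9]]
```

View pics/w2.png

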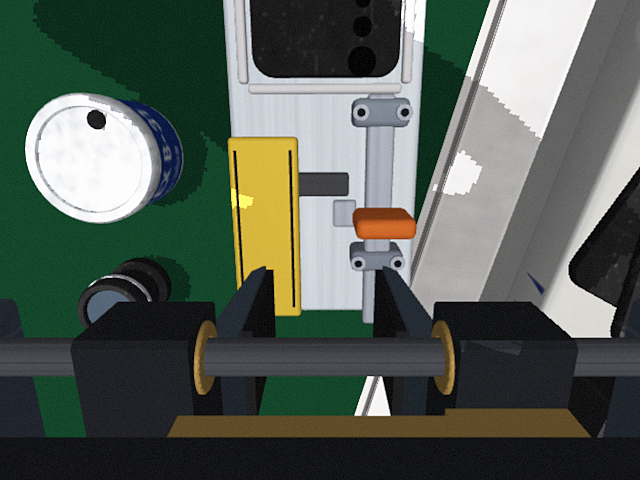

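The fingertips sit as wanted. The left one is over the paddle at (258,270), and the right one is behind the lug at (385,270), in line with the lug's columns. Now I press the catch.

play_rows(targets=[[0, 0, 0, 0, -0.5, 2, 48], [0, 0, 0, 0, -1, 4, 48], [0, 0, 0, 0, -1, 6, 48], [0, 0, 0, 0, -1, 8, 48], [0, 0, 0, 0, -1, 10, 48], [0, 0, 0, 0, -1, 11, 48], [0, 0, 0, 0, -1, 12, 48], [0, 0, 0, 0, -1, 12.5, 48], [0, 0, 0, 0, -1, 12.5, 48], [0, 0, 0, 0, -1, 12.5, 48]])

```text
time: 3.53
ee_pos: [487.6, -138.9, 38.9]
eef_rot: [[-0.25, 0.968, 0.0], [0.968, 0.25, -0.0], [-0.0, 0.0, -1.0]]
ft_force: [0.2, 0.2, -0.6]
finger_gap: 43.7
grip_force: 0.0
```

play_rows(targets=[[0, 0, 0, 0, 0, 0.5, 48], [0, 0, 0, 0, 0, 1, 48], [0, 0, 0, 0, 0, 1.5, 48], [0, 0, 0, 0, 0, 2, 48], [0, 0, 0, 0, 0, 2, 48], [0, 0, 0, 0, 0, 2, 48], [0, 0, 0, 0, 0, 2, 48], [0, 0, 0, 0, 0, 2, 48], [0, 0, 0, 0, 0, 2, 48], [0, 0, 0, 0, 0, 2, 48]])

```text
time: 4.37
ee_pos: [487.6, -138.9, 36.9]
eef_rot: [[-0.25, 0.968, 0.0], [0.968, 0.25, -0.0], [-0.0, 0.0, -1.0]]
ft_force: [-1.0, 0.6, -0.2]
finger_gap: 43.4
grip_force: 0.0
```

```bash
python3 - <<'E'
from h import *
plan((-.75,-47),45,Q)
a=manip.get_image("wrist")[:,:,::-1];b=manip.get_image("scene")[:,:,::-1]
cv2.imwrite("pics/w3.png",np.hstack([cv2.resize(a[100:340,200:440],(400,400)),cv2.resize(b[200:300,200:320],(400,333))[:, :] if 0 else cv2.resize(b[190:310,210:330],(400,400),interpolation=cv2.INTER_CUBIC)]))
plan((-.75,-47),45,Q)
E
```

```text
t 4.3667 tcp [ 487.6 -138.9   36.9] F [-1.   0.6 -0.2] gap 43.4 shift [-0.6  0.4 -8.1] turn [0.   0.01 0.08]
in carrier [[ -1.2 -46.4  36.9]]
t 4.4667 tcp [ 487.6 -138.9   36.9] F [-0.   0.   0.6] gap 44.0 shift [-0.6  0.5 -8.1] turn [0.   0.01 0.07]
in carrier [[ -1.2 -46.4  36.9]]
```

View pics/w3.png

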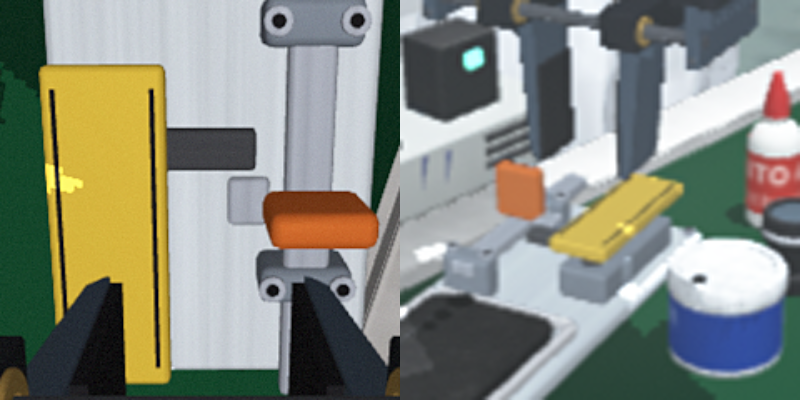

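```bash
python3 - <<'E'
from h import *
K,T=cam("scene")
f=lambda P:np.round((proj(P,K,T)-(210,190))*3.333+(400,0)).tolist()
for dz in(0,-20,-40):
    print(dz,"paddle",f(w([(-13,24,46+dz),(-46,24,46+dz),(-46,-68,46+dz),(-13,-68,46+dz)],Q)),"lugtop",f(w([(42,-17,62+dz),(14,-17,62+dz)],Q)))
s=manip.get_state();R=s["eef_rot"]
for x in(-16,0,16):
  print(x,"tips",[f((s["ee_pos"]+R@np.array([x,y,0]))[None]) for y in(-29,29)])
print("bystanders at z0: tin base",f([[366,-109,0]]),"top",f([[366,-109,50]]))
E
```

```text
0 paddle [[547.0, 238.0], [603.0, 251.0], [684.0, 182.0], [631.0, 170.0]] lugtop [[498.0, 160.0], [542.0, 170.0]]
-20 paddle [[549.0, 272.0], [604.0, 285.0], [684.0, 214.0], [632.0, 202.0]] lugtop [[499.0, 193.0], [543.0, 203.0]]
-40 paddle [[550.0, 305.0], [605.0, 319.0], [683.0, 245.0], [632.0, 233.0]] lugtop [[501.0, 225.0], [545.0, 235.0]]
-16 tips [[[654.0, 195.0]], [[564.0, 175.0]]]
0 tips [[[641.0, 206.0]], [[550.0, 185.0]]]
16 tips [[[627.0, 218.0]], [[535.0, 197.0]]]
bystanders at z0: tin base [[728.0, 348.0]] top [[729.0, 262.0]]
```

```bash
python3 - <<'E'
from h import *
im=cv2.imread("pics/w3.png")
s=manip.get_state();R=s["eef_rot"];p0=s["ee_pos"]
Kw,Tw=cam("wrist");Ks,Ts=cam("scene")
fw=lambda P:(proj(P,Kw,Tw)-(200,100))/.6
fs=lambda P:(proj(P,Ks,Ts)-(210,190))*3.333+(400,0)
for dz,c in((0,(0,0,255)),(-10,(0,255,0)),(-20,(255,255,0)),(-30,(255,0,255))):
  for y0,y1 in((-35.5,-22),(22,35.5)):
    P=np.array([p0+R@np.array(v) for v in((-16,y0,dz),(16,y0,dz),(16,y1,dz),(-16,y1,dz))])
    for g in(fw,fs):
        q=np.int32(np.round(g(P)))
        if g is fw and q[:,0].max()>399: continue
        cv2.polylines(im,[q],True,c,1)
cv2.imwrite("pics/w3o.png",im)
E
```

```text
(no output)
```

View pics/w3o.png

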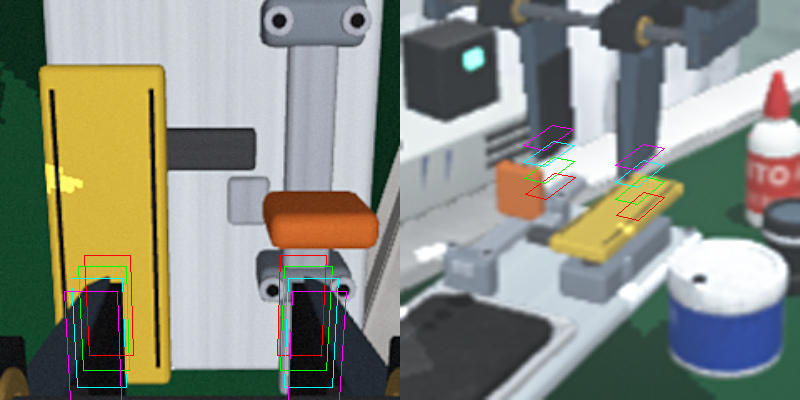

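The overlay shows the open fingertips really lie about 20 mm behind the nominal TCP (cyan outline), so the catch hasn't been touched yet. That agrees with the zero force. I keep descending and watch the force.

play_rows(targets=[[0, 0, 0, 0, 0, 1, 48], [0, 0, 0, 0, 0, 2.5, 48], [0, 0, 0, 0, 0, 4, 48], [0, 0, 0, 0, 0, 5.5, 48], [0, 0, 0, 0, 0, 7, 48], [0, 0, 0, 0, 0, 8, 48], [0, 0, 0, 0, 0, 8, 48], [0, 0, 0, 0, 0, 8, 48], [0, 0, 0, 0, 0, 8, 48], [0, 0, 0, 0, 0, 8, 48]])

```text
time: 5.3
ee_pos: [487.7, -138.9, 28.9]
eef_rot: [[-0.25, 0.968, 0.0], [0.968, 0.25, -0.0], [-0.0, 0.0, -1.0]]
ft_force: [-0.3, 0.1, 0.7]
finger_gap: 44.1
grip_force: 0.0
```

play_rows(targets=[[0, 0, 0, 0, 0, 0.5, 48], [0, 0, 0, 0, 0, 1, 48], [0, 0, 0, 0, 0, 1.5, 48], [0, 0, 0, 0, 0, 2, 48], [0, 0, 0, 0, 0, 2, 48], [0, 0, 0, 0, 0, 2, 48], [0, 0, 0, 0, 0, 2, 48], [0, 0, 0, 0, 0, 2, 48], [0, 0, 0, 0, 0, 2, 48], [0, 0, 0, 0, 0, 2, 48]])

```text
time: 6.13
ee_pos: [487.6, -138.9, 26.9]
eef_rot: [[-0.25, 0.968, 0.0], [0.968, 0.25, -0.0], [-0.0, 0.0, -1.0]]
ft_force: [-0.5, 0.2, 1.7]
finger_gap: 44.0
grip_force: 0.0
```

play_rows(targets=[[0, 0, 0, 0, 0, 0.5, 48], [0, 0, 0, 0, 0, 1, 48], [0, 0, 0, 0, 0, 1.5, 48], [0, 0, 0, 0, 0, 2, 48], [0, 0, 0, 0, 0, 2, 48], [0, 0, 0, 0, 0, 2, 48], [0, 0, 0, 0, 0, 2, 48], [0, 0, 0, 0, 0, 2, 48], [0, 0, 0, 0, 0, 2, 48], [0, 0, 0, 0, 0, 2, 48]])

```text
time: 6.97
ee_pos: [487.6, -138.9, 24.9]
eef_rot: [[-0.25, 0.968, 0.0], [0.968, 0.25, -0.0], [-0.0, 0.0, -1.0]]
ft_force: [0.1, 0.4, 0.8]
finger_gap: 43.9
grip_force: 0.0
```

play_rows(targets=[[0, 0, 0, 0, 0, 0.5, 48], [0, 0, 0, 0, 0, 1, 48], [0, 0, 0, 0, 0, 1.5, 48], [0, 0, 0, 0, 0, 2, 48], [0, 0, 0, 0, 0, 2, 48], [0, 0, 0, 0, 0, 2, 48], [0, 0, 0, 0, 0, 2, 48], [0, 0, 0, 0, 0, 2, 48], [0, 0, 0, 0, 0, 2, 48], [0, 0, 0, 0, 0, 2, 48]])

```text
time: 7.8
ee_pos: [487.6, -138.9, 22.9]
eef_rot: [[-0.25, 0.968, 0.0], [0.968, 0.25, -0.0], [-0.0, 0.0, -1.0]]
ft_force: [-0.6, 1.0, 0.3]
finger_gap: 43.7
grip_force: 0.0
```

play_rows(targets=[[0, 0, 0, 0, 0, 0.5, 48], [0, 0, 0, 0, 0, 1, 48], [0, 0, 0, 0, 0, 1.5, 48], [0, 0, 0, 0, 0, 2, 48], [0, 0, 0, 0, 0, 2.5, 48], [0, 0, 0, 0, 0, 3, 48], [0, 0, 0, 0, 0, 3, 48], [0, 0, 0, 0, 0, 3, 48], [0, 0, 0, 0, 0, 3, 48], [0, 0, 0, 0, 0, 3, 48]])

```text
time: 8.63
ee_pos: [487.6, -138.9, 19.9]
eef_rot: [[-0.25, 0.968, 0.0], [0.968, 0.25, -0.0], [-0.0, 0.0, -1.0]]
ft_force: [-1.0, -0.1, 2.8]
finger_gap: 44.1
grip_force: 1.4
```

```bash
python3 - <<'E'
from h import *
F=[]
for i in range(4):
    b=manip.get_image("scene")[:,:,::-1] if i else manip.get_image("wrist")[:,:,::-1]
    if i==0:a=b.copy()
    F.append(manip.get_state()["ft_force"])
print(np.mean(F,0))
im=np.hstack([cv2.resize(a[100:340,200:440],(400,400)),cv2.resize(b[210:285,230:305],(400,400),interpolation=cv2.INTER_CUBIC)])
s=manip.get_state();R=s["eef_rot"];p0=s["ee_pos"]
Ks,Ts=cam("scene");fs=lambda P:(proj(P,Ks,Ts)-(230,210))*5.333+(400,0)
for dz,c in((-20,(255,255,0)),(-30,(255,0,255))):
  for y0,y1 in((-35.5,-22),(22,35.5)):
    P=np.array([p0+R@np.array(v) for v in((-16,y0,dz),(16,y0,dz),(16,y1,dz),(-16,y1,dz))]);cv2.polylines(im,[np.int32(fs(P))],True,c,1)
cv2.imwrite("pics/w4.png",im)
E
```

```text
[-0.47318811 -0.30845477  2.94731303]
```

View pics/w4.png

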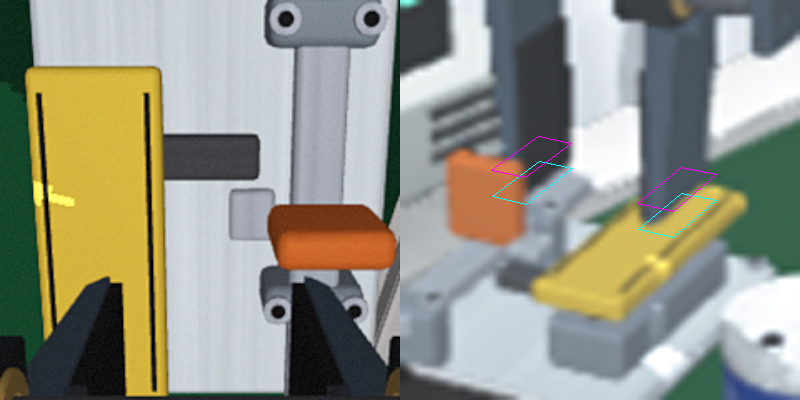

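Contact: with Fz about 2.9 N, the catch is roughly 1.8 mm down, which puts the tip about 24 mm behind the TCP. The left tip rests on the paddle at (100,280) in the wrist crop, with the right tip behind the lug. I press 5 mm more and check for about 5.5 N.

play_rows(targets=[[0, 0, 0, 0, 0, 1, 48], [0, 0, 0, 0, 0, 2, 48], [0, 0, 0, 0, 0, 3, 48], [0, 0, 0, 0, 0, 4, 48], [0, 0, 0, 0, 0, 4.5, 48], [0, 0, 0, 0, 0, 5, 48], [0, 0, 0, 0, 0, 5, 48], [0, 0, 0, 0, 0, 5, 48], [0, 0, 0, 0, 0, 5, 48], [0, 0, 0, 0, 0, 5, 48]])

```text
time: 9.67
ee_pos: [487.6, -138.9, 15.0]
eef_rot: [[-0.25, 0.968, 0.0], [0.968, 0.25, -0.0], [-0.0, 0.0, -1.0]]
ft_force: [-0.4, -0.3, 5.5]
finger_gap: 44.0
grip_force: 2.6
```

```bash
python3 - <<'E'
from h import *
F=[]
for i in range(4): manip.get_image("top");F.append(manip.get_state()["ft_force"])
print(np.round(np.mean(F,0),2));plan((-.75,-47),13,Q)
E
```

```text
[-0.19 -0.76  5.15]
t 9.8667 tcp [ 487.6 -138.9   15. ] F [ 0.  -0.5  5. ] gap 43.7 shift [-0.5  0.4  2. ] turn [0.01 0.02 0.08]
in carrier [[ -1.2 -46.5  15. ]]
```

play_rows(targets=[[0, 0, 0, 2, 0, 0, 48], [0, 0, 0, 5, 0, 0, 48], [0, 0, 0, 8, 0, 0, 48], [0, 0, 0, 11, 0, 0, 48], [0, 0, 0, 14, 0, 0, 48], [0, 0, 0, 17, 0, 0, 48], [0, 0, 0, 20, 0, 0, 48], [0, 0, 0, 23, 0, 0, 48], [0, 0, 0, 25, 0, 0, 48], [0, 0, 0, 25, 0, 0, 48]])

```text
time: 10.7
ee_pos: [482.7, -115.8, 15.4]
eef_rot: [[-0.251, 0.968, 0.003], [0.968, 0.251, -0.003], [-0.003, 0.002, -1.0]]
ft_force: [1.6, -4.5, 5.4]
finger_gap: 44.0
grip_force: 3.1
```

play_rows(targets=[[0, 0, 0, 2, 0, 0, 48], [0, 0, 0, 4, 0, 0, 48], [0, 0, 0, 6, 0, 0, 48], [0, 0, 0, 8, 0, 0, 48], [0, 0, 0, 10, 0, 0, 48], [0, 0, 0, 11, 0, 0, 48], [0, 0, 0, 12, 0, 0, 48], [0, 0, 0, 12, 0, 0, 48], [0, 0, 0, 12, 0, 0, 48], [0, 0, 0, 12, 0, 0, 48]])

```text
time: 11.53
ee_pos: [479.7, -104.2, 15.4]
eef_rot: [[-0.251, 0.968, 0.003], [0.968, 0.251, -0.002], [-0.003, 0.002, -1.0]]
ft_force: [1.0, -5.1, 5.4]
finger_gap: 43.9
grip_force: 3.1
```

```bash
python3 - <<'E'
from h import *
plan((-.75,-6),15,Q)
def lug(im,K,T):
    sub=im.copy();sub[300:]=0;sub[:,:330]=0
    l,s,c=mask(sub,(4,150,100),(16,255,255));i=1+np.argmax(s[1:,4]);return s[i],c[i]
K,T=cam("wrist");im=manip.get_image("wrist")[:,:,::-1].copy();print(lug(im,K,T))
for b in(.0,24,28,32):print(b,np.round(proj(w([(28,-22+b,62),(28,-12+b,62)],Q),K,T),1).tolist())
cv2.imwrite("pics/w5.png",im)
E
```

```text
t 11.5333 tcp [ 479.7 -104.2   15.4] F [ 1.  -5.1  5.4] gap 43.9 shift [ 4.9 -0.5  0.4] turn [0.13 0.17 0.13]
in carrier [[ -0.2 -10.9  15.4]]
(array([ 359,  241,   78,   43, 2872], dtype=int32), array([397.10654596, 262.50208914]))
0.0 [[393.7, 353.4], [394.9, 330.8]]
24 [[396.7, 297.9], [398.1, 273.4]]
28 [[397.3, 288.2], [398.6, 263.3]]
32 [[397.8, 278.3], [399.2, 253.1]]
```

View pics/w5.png

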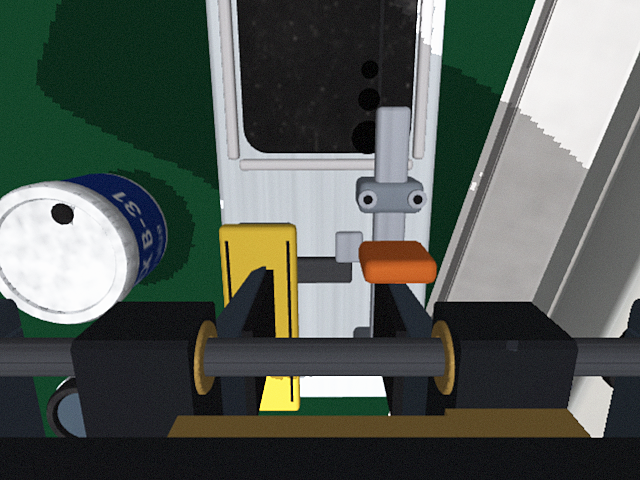

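The bolt bar now lies over the shell, with its tip at (393,108), and the lug is at (397,262). That means about 29 mm of travel. I push on to the stop.

play_rows(targets=[[0, 0, 0, 1, 0, 0, 48], [0, 0, 0, 2, 0, 0, 48], [0, 0, 0, 3, 0, 0, 48], [0, 0, 0, 4, 0, 0, 48], [0, 0, 0, 4, 0, 0, 48], [0, 0, 0, 4, 0, 0, 48], [0, 0, 0, 4, 0, 0, 48], [0, 0, 0, 4, 0, 0, 48], [0, 0, 0, 4, 0, 0, 48], [0, 0, 0, 4, 0, 0, 48]])

```text
time: 12.42
ee_pos: [478.8, -100.8, 15.4]
eef_rot: [[-0.251, 0.968, 0.003], [0.968, 0.251, -0.003], [-0.004, 0.002, -1.0]]
ft_force: [0.7, -6.8, 4.8]
finger_gap: 43.6
grip_force: 4.6
```

play_rows(targets=[[0, 0, 0, 1, 0, 0, 48], [0, 0, 0, 2, 0, 0, 48], [0, 0, 0, 3, 0, 0, 48], [0, 0, 0, 3, 0, 0, 48], [0, 0, 0, 3, 0, 0, 48], [0, 0, 0, 3, 0, 0, 48], [0, 0, 0, 3, 0, 0, 48], [0, 0, 0, 3, 0, 0, 48], [0, 0, 0, 3, 0, 0, 48], [0, 0, 0, 3, 0, 0, 48]])

```text
time: 13.25
ee_pos: [478.9, -100.7, 15.5]
eef_rot: [[-0.252, 0.968, 0.005], [0.968, 0.252, -0.008], [-0.009, 0.003, -1.0]]
ft_force: [0.5, -19.1, 3.7]
finger_gap: 43.9
grip_force: 9.7
```

The stop is reached: 19 N with no further motion. I ease off the push, then lift straight up so the catch rises.

play_rows(targets=[[0, 0, 0, -1, 0, 0, 48], [0, 0, 0, -2, 0, 0, 48], [0, 0, 0, -3, 0, 0, 48], [0, 0, 0, -3, 0, -2, 48], [0, 0, 0, -3, 0, -4, 48], [0, 0, 0, -3, 0, -6, 48], [0, 0, 0, -3, 0, -8, 48], [0, 0, 0, -3, 0, -10, 48], [0, 0, 0, -3, 0, -12, 48], [0, 0, 0, -3, 0, -13, 48]])

```text
time: 14.08
ee_pos: [477.9, -100.8, 27.1]
eef_rot: [[-0.25, 0.968, 0.001], [0.968, 0.25, -0.003], [-0.003, 0.0, -1.0]]
ft_force: [2.2, -8.2, -5.3]
finger_gap: 43.9
grip_force: 4.1
```

play_rows(targets=[[0, 0, 0, -2, 0, 0, 48], [0, 0, 0, -6, 0, 0, 48], [0, 0, 0, -10, 0, -2, 48], [0, 0, 0, -10, 0, -10, 48], [0, 0, 0, -10, 0, -25, 48], [0, 0, 0, -10, 0, -45, 48], [0, 0, 0, -10, 0, -70, 48], [0, 0, 0, -10, 0, -95, 48], [0, 0, 0, -10, 0, -115, 48], [0, 0, 0, -10, 0, -120, 48]])

```text
time: 14.92
ee_pos: [481.9, -109.1, 151.7]
eef_rot: [[-0.25, 0.968, 0.007], [0.968, 0.25, -0.001], [-0.003, 0.006, -1.0]]
ft_force: [0.5, -0.1, -0.5]
finger_gap: 43.9
grip_force: 0.0
```

```bash
python3 - <<'E'
from h import *
for i in range(3): im=manip.get_image("wrist")[:,:,::-1].copy()
plan((-.75,-15),130,Q)
K,T=cam("wrist")
for x0,x1,y0,y1,z,c in((-46,-13,-68,24,46,(255,0,255)),(14,42,10,20,62,(255,0,0)),(21,35,60,76,31,(0,0,255))):
    p=proj(w([(x0,y0,z),(x1,y0,z),(x1,y1,z),(x0,y1,z)],Q),K,T);cv2.polylines(im,[np.int32(p)],True,c,1)
cv2.imwrite("pics/w6.png",im)
E
```

```text
t 15.0667 tcp [ 479.4 -108.6  147.6] F [ 0.4  0.2 -0.8] gap 44.0 shift [ 0.1  0.9 17.6] turn [-0.01 -0.01  0.08]
in carrier [[ -1.6 -15.1 147.6]]
```

View pics/w6.png

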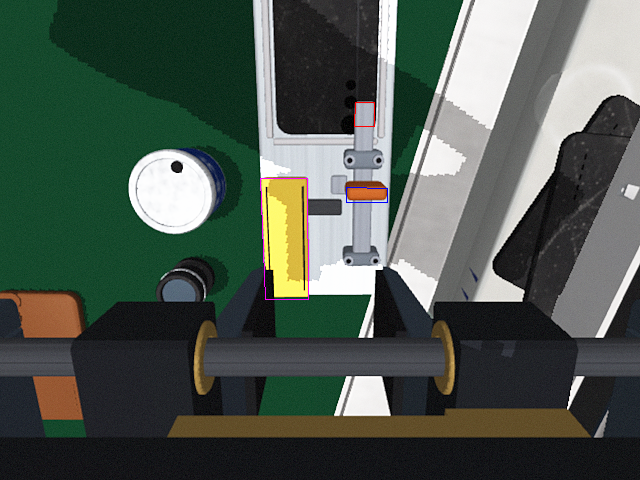

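The bolt tip and lug sit on their home outlines at (365,113) and (367,191). The paddle matches its "up" outline at (286,238), the shell is in its nest, the tin and loupe stand where they were, and the hand is clear.

```bash
python3 -c "
from cell import manip
print(manip.finish_job())"
```

```text
the job is handed in; nothing more can be done
None
```

The shell is locked in: I pushed the bolt to its stop with the catch held down, then let the catch spring up and moved the hand clear; the job was handed in at about 15 s, and no verdict came back.

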